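# Lay the tall carton down in its taped bay

## Robot

A 6-joint arm with a two-finger parallel gripper is mounted at the origin on a cart in front of the work surface, level with it; the furniture and walls round the work are solid. World frame = base frame: x ahead of the robot, y to its left, z up, the work surface at z = 0. Lengths are in m, angles in rad, forces in N, time in s.
With the tool pointing down it reaches from about 0.25 to 0.775 m from the base axis. Payload 4 kg.
Tool frame: the origin (TCP) lies at the very end of the fingers, on their centre line; the grasp point (between the pads) lies 19 mm behind it; z points along the fingers, y is the line along which they close (so a half turn about z gives the same grasp; the last joint's range is limited). The gripper opens to 94 mm and grips with 3 to 60 N. Pads are 16 mm wide; open, the fingers measure 119 mm over their backs; the gripper's body (75 mm by 177 mm) begins 78 mm behind the grasp point.
Start: joints at [1.228, 0.087, 1.371, -0, 1.684, -0.103], TCP at [0.131, 0.534, 0.166] pointing down, gripper open.
Joint ranges: [-3.1, 3.1], [-0.76, 2.03], [0.27, 2.55], [-1.08, 4.22], [0.17, 2.65], [-2.57, 2.57]. Speed limits (rad/s): [2.79, 2.79, 3.14, 3.14, 3.14, 3.14].

## Interface

Orientations are given as [roll, pitch, yaw] about the fixed x, y, z axes, in that order (R = Rz(yaw) Ry(pitch) Rx(roll)).
In Python, from bench import robot, vision gives the robot as it stands.
- The arm moves only by the shell command python3 -m crank 'ROWS'. ROWS is JSON, a list of rows, each a list of 3 entries, a list of its own where there are three numbers: the closure, from 0 (fully open) to 1 (shut), then the shift along the tool's x, y, z in m, then the turn, a rotation vector about the tool's x, y, z in degrees. A call has 1 to 8 rows; each row shifts and turns the commanded pose from where the row before left it, along the tool's axes as they then stand; what a row does not reach is not made up. A row lasts 1/10 s, in which the tool goes at most 50 mm and 8.59 degrees, less where a joint would pass 70% of its speed; a pose out of reach is approached as far as the arm can. A call with a gripper value outside its range is refused whole. The fingers move at their own pace and stop on an object; the grip force is fixed at half the most. Time passes only in rows, so rows that do not move let the fingers close. It gives the time, the measured TCP pose, the force, the opening and the grip force at its end, in the units of the state.
- robot.get_obs(): the state, without advancing time (a new reading comes with each control period).
- vision.snapshot(name): name is "scene" or "top"; returns a dict with "color" (400x640x3 uint8, red, green, blue), "z_map" (400x640 float32, m along the optical axis (not along the pixel's ray), 0 where there is no reading), "fx", "fy", "cx", "cy" (pixels), "R" (3x3) and "t" (3): a world point X has camera coordinates R X + t. Camera axes: x right, y down, z forward; pixel columns grow to the right and rows downward; lengths in m; the calibration is good to about 2 mm. A picture is of the moment at which its call begins.
- robot.close_job(): hands the job in; it is judged then, once.
The state is a dict: "time": time; "joint_positions": joint angles; "qvel": joint speeds; "joint_torque": joint torques, N m; "tool_pos": TCP position; "ee_rot": TCP orientation; "wrist_force": force on the tool from outside, world axes, zero at the start; "wrist_torque": the same for the moment, N m; "width": finger opening in m; "finger_force": force on a finger pad.
Only numpy, scipy, OpenCV 4.12 (cv2) and the standard library are available. Lean on these libraries where they do the work, as an engineer would, in place of code of your own. Each camera call takes 0.05 s, during which the arm holds its last target. There are 200 camera calls.

## Task

Using only the outside of the fingers, with no gripping or lifting, tip the taller of the two cardboard cartons over so that it lands lying on a broad side in the bay outlined with masking tape. Then push the lying carton away from the robot until its long side sits flush against the wooden batten at the back of the bay, with no part past the outer edge of the tape at either end. Leave the shorter carton standing where it is and everything else in place.

Things in the scene. Friction and masses are not known exactly. Their poses are not given: they have to be found in the camera images.
- tall_carton_center (a point): the taller plain cardboard carton, 100 mm wide (x), 50 deep (y), 150 high (z), 0.2-0.4 kg, loose, upright at the left or right end of the taped bay (varies), a broad face to the bay, that face's foot near the end tape's inner edge. Point: carton centre, 75 mm up standing, 25 mm lying. A slow push near the top tips it about that foot with little sliding; past about 45 mm it falls by itself
- short_carton_center (a point): the shorter carton, same cardboard, 100 mm wide (x), 50 mm deep (y), 95 mm high (z), loose, standing at the opposite end of the bay; must stay standing. This point is its centre, 47.5 mm above the bench while it stands
- bay: bay fixed on the bench. Origin: bench level, centre of its 150 x 190 mm inner rectangle; x roughly away from the robot, y roughly left. Flat 20 mm masking tape outlines the near side (inner edge x = -75 mm) and both ends (inner edges y = +-95, outer +-115 mm); a wooden batten 22 mm thick, 230 long, 26 high closes the far side, its front face at x = +75 mm
- vise_back (a point): a blue bench vise, fixed to the bench between the bay and the robot: an obstacle. This point: bench level, middle of the far end of its raised body, which reaches 170 mm from here towards the robot, 50 mm to either side and up to 135 mm high; its foot plate is 95 mm to either side, 15 mm high and reaches 20 mm farther from the robot
- flower_pot: clay pot standing upside down, 84 mm across, 74 mm high, loose, behind the batten; leave alone; origin at the centre of its underside
- paint_tin: small paint tin, 77 mm across, 76 mm high, loose, behind the batten; leave alone; origin at the centre of its underside
- small_pot: small clay pot, 74 mm across, 65 mm high, loose, on the left part of the bench; leave alone; origin at the centre of its underside
- jar: empty clear jar, 63 mm across, 101 mm high, loose, on the left part of the bench; leave alone; origin at the centre of its underside
Mind the look-alikes: they are no part of the job. Leave any orange look-alike of the part that bears tall_carton_center alone.

How it is judged:
By the outcome, as a careful person would: the job done as asked, in the order asked, and still so for the second after the job is handed in, with the robot touching nothing.
It also fails if it takes over 54 s, if anything falls off the work surface, if the arm or the gripper's body presses on something with over 40 N, if the wrist force passes 120 N, or if a joint passes its speed limit or range.

## Working session

There is one attempt and no reset: what is moved stays moved. The work goes in short steps, Python scripts to look and compute and a shell command to move; the robot and the scene stay as the last step left them, time stands still between calls to the robot, and variables do not carry over. Pictures are saved under pics/ and viewed, at most 10 in all, crops included, and the job is handed in when it is done.

```bash
mkdir -p pics
cat > h.py <<'E'
import numpy as np, cv2
from bench import robot, vision
def snap(n):
    s=vision.snapshot(n); return s
def world(s):
    z=s["z_map"]; v,u=np.mgrid[:z.shape[0],:z.shape[1]]
    c=np.stack([(u-s["cx"])/s["fx"]*z,(v-s["cy"])/s["fy"]*z,z],-1)
    W=(c-s["t"])@s["R"]; W[z==0]=np.nan; return W
E
python3 - <<'E'
from h import *
o=robot.get_obs(); print({k:np.round(v,3).tolist() for k,v in o.items()})
ims=[]
for n in("top","scene"):
    s=snap(n); np.savez(f"{n}0.npz",**s); cv2.imwrite(f"pics/{n}0.png",s["color"][...,::-1])
    print(n,-s["R"].T@s["t"], s["R"][2])
E
```

```text
{'time': 0.0, 'joint_positions': [1.228, 0.088, 1.372, 0.0, 1.684, -0.103], 'qvel': [0.0, -0.0, 0.001, 0.002, -0.002, -0.0], 'joint_torque': [0.001, -34.017, -30.244, 0.072, 0.033, -0.0], 'tool_pos': [0.13, 0.534, 0.164], 'ee_rot': [-3.139, -0.0, 2.902], 'wrist_force': [-0.203, 0.698, 0.309], 'wrist_torque': [0.008, -0.01, 0.019], 'finger_force': 0.0, 'width': 0.094}
top [0.36746984 0.01858339 1.1624404 ] [ 0.21949505 -0.00292487 -0.97560923]
scene [-0.04584744 -0.49232055  0.53934983] [ 0.69052249  0.52830296 -0.49403914]
```

View pics/top0.png

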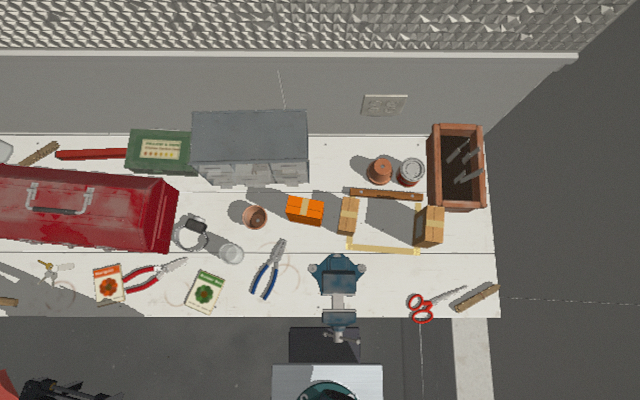

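View pics/scene0.png

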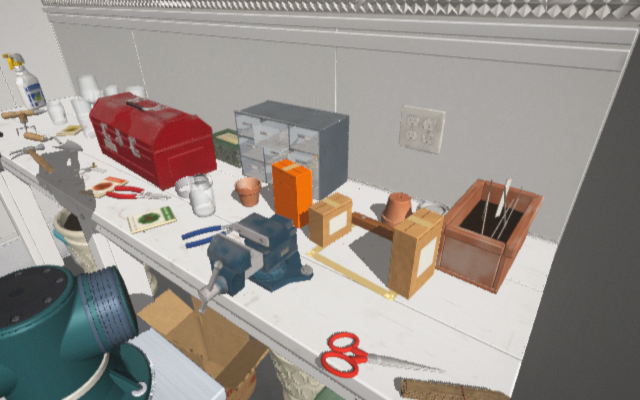

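The top view shows the tall carton at (429,226), the short carton at (348,215), the orange decoy at (304,210), the batten at (385,194) and the vise at (338,275). In the scene view, the plain tall carton is at (415,252). The look-alikes are the short carton and the orange box. I choose the tall plain one at the right end.

Run:
```python
from h import *
s=dict(np.load("top0.npz")); W=world(s); z=W[...,2]
def reg(n,u0,u1,v0,v1,zl,zh):
    m=np.zeros(z.shape,bool); m[v0:v1,u0:u1]=1; m&=(z>zl)&(z<zh)
    P=W[m]; r=cv2.minAreaRect(P[:,:2].astype(np.float32))
    print(n,len(P),np.round(P.mean(0),3),'rect',np.round(r[0],3),np.round(r[1],3),round(r[2],1)); 
    return P
reg('tall',405,450,195,255,.135,.165)
reg('short',333,365,190,240,.085,.105)
reg('orange',280,328,190,228,.08,.2)
reg('batten',345,428,182,204,.018,.034)
reg('pot',362,395,150,188,.06,.09); reg('tin',396,428,150,188,.06,.09)
reg('vise',300,372,245,300,.08,.15);reg('viseall',300,372,245,320,.01,.15)
reg('planter',420,490,118,215,.03,.3)
hsv=cv2.cvtColor(s["color"],cv2.COLOR_RGB2HSV)
m=(hsv[...,1]>50)&(hsv[...,0]>15)&(hsv[...,0]<32)&(abs(z)<.008); m[:,:340]=0;m[:,425:]=0;m[:205]=0;m[262:]=0
P=W[m];r=cv2.minAreaRect(P[:,:2].astype(np.float32));print('tape',len(P),r,cv2.boxPoints(r),P[:,2].mean())
c=np.hstack([cv2.resize(s["color"][130:310,290:500],None,fx=3.5,fy=3.2,interpolation=cv2.INTER_CUBIC)])
cv2.imwrite("pics/crop.png",c[...,::-1])
```

```text
tall 722 [ 0.536 -0.291  0.15 ] rect [ 0.537 -0.293] [0.051 0.1  ] 83.0
short 591 [ 0.572 -0.062  0.096] rect [ 0.573 -0.063] [0.05 0.1 ] 80.4
orange 797 [0.578 0.063 0.144] rect [0.582 0.064] [0.1   0.051] 79.4
batten 592 [ 0.653 -0.188  0.026] rect [ 0.667 -0.187] [0.229 0.056] 85.9
pot 273 [ 0.723 -0.167  0.073] rect [ 0.723 -0.169] [0.056 0.055] 41.4
tin 523 [ 0.715 -0.259  0.073] rect [ 0.716 -0.26 ] [0.076 0.075] 84.7
vise 1161 [ 0.391 -0.031  0.122] rect [ 0.395 -0.031] [0.111 0.092] 0.2
viseall 2199 [ 0.376 -0.029  0.096] rect [ 0.374 -0.031] [0.181 0.175] 0.3
planter 5594 [ 0.727 -0.381  0.098] rect [ 0.712 -0.397] [0.247 0.302] 89.1
tape 612 ((0.5320103764533997, -0.18285441398620605), (0.15774476528167725, 0.2677116096019745), 6.029078006744385) [[ 0.43951496 -0.05802322]
 [ 0.46763358 -0.32425404]
 [ 0.62450576 -0.3076856 ]
 [ 0.59638715 -0.04145479]] 0.0015993984304761982
```

View pics/crop.png

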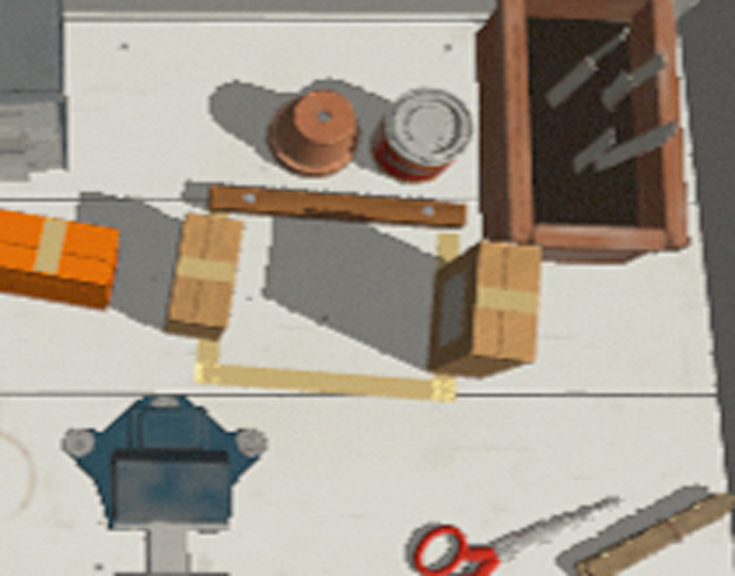

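The crop shows the plain tall carton at crop (508,300), with a grey-shaded label face towards the bay. The short carton is at (205,270) and the batten at (335,205). Both cartons match their given sizes, so the choice stands. Next I fit the bay frame.

Run:
```python
from h import *
s=dict(np.load("top0.npz")); W=world(s); z=W[...,2]
hsv=cv2.cvtColor(s["color"],cv2.COLOR_RGB2HSV)
def line(n,m):
    P=W[m][:,:2].astype(np.float32); vx,vy,a,b=cv2.fitLine(P,cv2.DIST_HUBER,0,.005,.005).ravel()
    r=(P-[a,b])@[vy,-vx]; t=(P-[a,b])@[vx,vy]
    print(n,len(P),'dir deg',round(float(np.degrees(np.arctan2(vy,vx))),1),'pt',a,b,'halfw',np.percentile(r,[3,97]).round(4),'len',np.ptp(t).round(3), 'mid',(np.array([a,b])+[vx*(t.max()+t.min())/2,vy*(t.max()+t.min())/2]).round(4))
m=np.zeros(z.shape,bool); m[182:204,345:428]=1; m&=(hsv[...,1]>80)&(z>.021)&(z<.032)&(W[...,0]<.68)
line('batten',m)
m=(hsv[...,1]>50)&(hsv[...,0]>15)&(hsv[...,0]<32)&(abs(z)<.008); m[:,:345]=0;m[:,421:]=0;m[:241]=0;m[260:]=0
line('neartape',m)
for n,(u0,u1,v0,v1) in {'planter':(428,488,122,214)}.items():
    P=W[v0:v1,u0:u1].reshape(-1,3);P=P[P[:,2]>.06];print(n,np.nanpercentile(P,[1,99],axis=0).round(3),np.nanmax(P[:,2]))
```

```text
batten 495 dir deg 85.9 pt 0.65099764 -0.18492605 halfw [-0.0106  0.0109] len 0.226 mid [ 0.651  -0.1844]
neartape 521 dir deg 85.3 pt 0.48187727 -0.17129622 halfw [-0.01    0.0144] len 0.23 mid [ 0.4817 -0.1735]
planter [[ 0.572 -0.463  0.065]
 [ 0.86  -0.291  0.168]] 0.17754598622699688
```

```bash
python3 -m crank '[[1,[0,0,-0.05],[0,0,-4.7]],[1,[0,0,-0.05],[0,0,-4.7]],[1,[0,0,-0.04],[0,0,0]],[1,[-0.023,-0.043,0],[0,0,0]],[1,[-0.023,-0.043,0],[0,0,0]],[1,[-0.023,-0.043,0],[0,0,0]],[1,[-0.023,-0.043,0],[0,0,0]],[1,[-0.023,-0.043,0],[0,0,0]]]'
python3 -m crank '[[1,[-0.023,-0.043,0],[0,0,0]],[1,[-0.023,-0.043,0],[0,0,0]],[1,[-0.023,-0.043,0],[0,0,0]],[1,[-0.023,-0.043,0],[0,0,0]],[1,[-0.023,-0.043,0],[0,0,0]],[1,[-0.023,-0.043,0],[0,0,0]],[1,[-0.023,-0.043,0],[0,0,0]],[1,[-0.023,-0.043,0],[0,0,0]]]'
```

```text
time: 0.9
tool_pos: [0.2292, 0.3094, 0.305]
ee_rot: [-3.141, -0.0, 3.067]
wrist_force: [1.2, -0.2, 0.4]
width: 0.0335
finger_force: 0.0
time: 1.7
tool_pos: [0.3866, -0.0478, 0.3052]
ee_rot: [3.141, 0.0, 3.065]
wrist_force: [1.3, 1.5, 0.2]
width: 0.0005
finger_force: 0.0
```

```bash
python3 -m crank '[[1,[-0.024,-0.043,0],[0,0,0]],[1,[-0.024,-0.043,0],[0,0,0]],[1,[-0.024,-0.043,0],[0,0,0]],[1,[-0.024,-0.043,0],[0,0,0]],[1,[-0.024,-0.043,0],[0,0,0]],[1,[-0.024,-0.043,0],[0,0,0]],[1,[-0.024,-0.043,0],[0,0,0]],[1,[0,0,0],[0,0,0]]]'
python3 - <<'E'
from h import *
a=[]
s=snap("top"); a.append(cv2.resize(s["color"][150:290,330:500],None,fx=2.35,fy=2.35))
s=snap("scene"); a.append(cv2.resize(s["color"][120:340,300:560],(390,329)))
cv2.imwrite("pics/p4.png",np.hstack([x[:329] for x in a])[...,::-1])
E
```

```text
time: 2.5
tool_pos: [0.5321, -0.3639, 0.2968]
ee_rot: [3.136, -0.009, 3.061]
wrist_force: [-0.6, 1.2, -1.5]
width: 0.0007
finger_force: 0.0
```

View pics/p4.png

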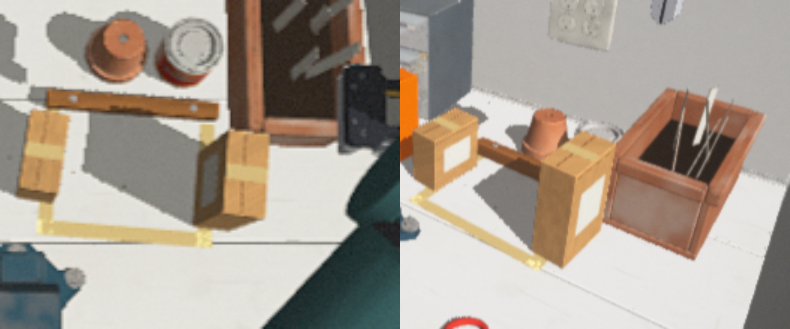

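The scene is unchanged. The closed fingertips hang beside the outer face of the tall carton, at crop (665,10) in the scene half, and the way down is clear of the planter.

```bash
python3 -m crank '[[1,[0,0,0.04],[0,0,0]],[1,[0,0,0.04],[0,0,0]],[1,[0,0,0.04],[0,0,0]],[1,[0,0,0.03],[0,0,0]],[1,[0,0,0],[0,0,0]],[1,[0,0,0],[0,0,0]]]'
```

```text
time: 3.2
tool_pos: [0.5312, -0.3575, 0.1575]
ee_rot: [-3.141, 0.002, 3.067]
wrist_force: [0.2, -0.9, 0.8]
width: 0.0003
finger_force: 0.0
```

```bash
python3 -m crank '[[1,[0,0,0.023],[0,0,0]],[1,[-0.003,0.01,0],[0,0,0]],[1,[0,0.008,0],[0,0,0]],[1,[0,0.005,0],[0,0,0]],[1,[0,0.005,0],[0,0,0]],[1,[0,0.005,0],[0,0,0]],[1,[0,0.005,0],[0,0,0]]]'
python3 -m crank '[[1,[0,0.005,0],[0,0,0]],[1,[0,0.005,0],[0,0,0]],[1,[0,0.005,0],[0,0,0]],[1,[0,0.005,0],[0,0,0]]]'
```

```text
time: 3.9
tool_pos: [0.5373, -0.3206, 0.133]
ee_rot: [-3.141, 0.001, 3.066]
wrist_force: [-0.6, -1.5, 0.1]
width: 0.0006
finger_force: 0.0
time: 4.3
tool_pos: [0.5386, -0.3006, 0.1324]
ee_rot: [3.141, -0.0, 3.066]
wrist_force: [-1.0, 0.6, 0.7]
width: 0.0005
finger_force: 0.0
```

Run:
```python
from h import *
a=[]
s=snap("top"); a.append(cv2.resize(s["color"][150:290,330:500],None,fx=2.35,fy=2.35))
s=snap("scene"); a.append(cv2.resize(s["color"][120:340,300:560],(390,329)))
cv2.imwrite("pics/p5.png",np.hstack([x[:329] for x in a])[...,::-1])
```

```text
(no output)
```

View pics/p5.png

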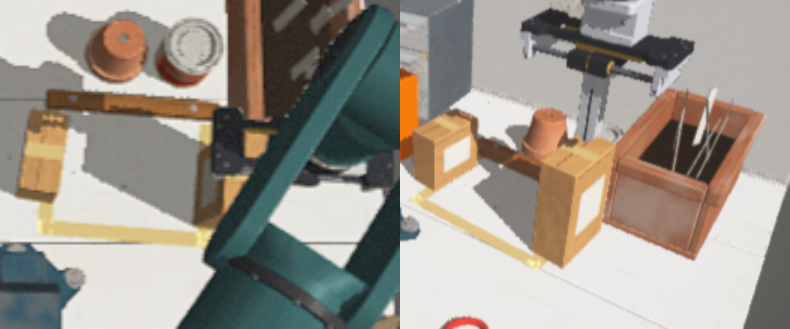

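The carton still stands and the fingers at crop (592,110) appear behind it, although the reported TCP should be touching it. I'll measure the fingers and carton in the scene depth.

Run:
```python
from h import *
s=dict(np.load("scene0.npz")); W0=world(s); z=W0[...,2]
def rect(n,W,m):
    P=W[m]; r=cv2.minAreaRect(P[:,:2].astype(np.float32)); print(n,len(P),P.mean(0).round(3),np.round(r[0],3),np.round(r[1],3),round(r[2],1))
m=np.zeros(z.shape,bool); m[200:240,385:450]=1; rect('tall scene0',W0,m&(z>.14)&(z<.16))
m=np.zeros(z.shape,bool); m[185:225,300:360]=1; rect('short scene0',W0,m&(z>.087)&(z<.105))
s2=snap("scene"); W=world(s2); o=robot.get_obs()["tool_pos"]; print('tcp',o)
p=s2["R"]@np.array(o)+s2["t"]; print('tcp px',p[0]/p[2]*s2["fx"]+s2["cx"],p[1]/p[2]*s2["fy"]+s2["cy"],p[2])
print('R,t same',np.abs(s2["R"]-s["R"]).max(),np.abs(s2["t"]-s["t"]).max())
for v in range(160,230,8): print(v,[ (u,W[v,u].round(3).tolist()) for u in (425,432,438)])
t=snap("top"); W=world(t)
p=t["R"]@np.array(o)+t["t"]; print('top tcp px',p[0]/p[2]*t["fx"]+t["cx"],p[1]/p[2]*t["fy"]+t["cy"])
```

```text
tall scene0 920 [ 0.531 -0.293  0.147] [ 0.537 -0.291] [0.051 0.103] 83.3
short scene0 617 [ 0.57  -0.053  0.093] [ 0.578 -0.035] [0.105 0.102] 80.6
tcp [ 0.5386461  -0.30070273  0.13245366]
tcp px 423.05661668158655 228.97543602551013 0.7058608254137094
R,t same 0.0 0.0
160 [(425, [0.51, -0.296, 0.285]), (432, [0.504, -0.31, 0.29]), (438, [0.506, -0.319, 0.292])]
168 [(425, [0.505, -0.3, 0.273]), (432, [0.506, -0.311, 0.276]), (438, [0.505, -0.321, 0.279])]
176 [(425, [0.528, -0.294, 0.247]), (432, [0.528, -0.306, 0.25]), (438, [0.542, -0.311, 0.246])]
184 [(425, [0.53, -0.295, 0.231]), (432, [0.531, -0.307, 0.234]), (438, [0.546, -0.313, 0.229])]
192 [(425, [0.531, -0.297, 0.215]), (432, [0.531, -0.309, 0.219]), (438, [0.863, -0.22, 0.04])]
200 [(425, [0.531, -0.299, 0.199]), (432, [0.531, -0.311, 0.203]), (438, [0.861, -0.224, 0.016])]
208 [(425, [0.529, -0.302, 0.184]), (432, [0.538, -0.311, 0.183]), (438, [0.733, -0.265, 0.069])]
216 [(425, [0.56, -0.294, 0.148]), (432, [0.568, -0.304, 0.147]), (438, [0.576, -0.313, 0.147])]
224 [(425, [0.533, -0.305, 0.149]), (432, [0.539, -0.316, 0.149]), (438, [0.564, -0.32, 0.137])]
top tcp px 435.5839759823441 224.0437339097946
```

The depth shows the hand about 40 mm higher than reported: the body bottom is near z 0.265 instead of 0.23, and the fingers end near 0.17, above the carton top at 0.148. The x value agrees. I back off, lower, and measure the tip against the camera in the clear.

```bash
python3 -m crank '[[1,[0,-0.03,0],[0,0,0]],[1,[0,-0.03,0],[0,0,0]],[1,[0,0,0],[0,0,0]],[1,[0,0,0],[0,0,0]]]'
python3 - <<'E'
from h import *
s=snap("scene"); W=world(s); o=robot.get_obs(); t=np.array(o["tool_pos"]); print(t,o["ee_rot"],o["joint_positions"])
d=W-t
m=(abs(d[...,0])<.03)&(abs(d[...,1])<.03)&(W[...,2]>.1)
P=W[m];print(len(P),'finger tip min z',np.sort(P[:,2])[:8].round(3))
m&=(W[...,2]<.24); P=W[m]; print('fingers bounds',P.min(0).round(3),P.max(0).round(3), 'px',np.argwhere(m).max(0))
m=(abs(d[...,0])<.1)&(abs(d[...,1])<.1)&(W[...,2]>.2);print('all hand z pct',np.percentile(W[m][:,2],[1,5,50]).round(3))
cv2.imwrite("pics/p6.png",cv2.resize(s["color"][100:320,330:560],None,fx=2.5,fy=2.5)[...,::-1])
E
```

```text
time: 4.9
tool_pos: [0.5338, -0.3612, 0.132]
ee_rot: [3.141, -0.0, 3.064]
wrist_force: [-0.4, -0.5, -0.7]
width: 0.0006
finger_force: 0.0
[ 0.53398128 -0.36053955  0.13220348] [ 3.14066235e+00 -2.70043453e-04  3.06548031e+00] [-6.82213277e-01  3.06628638e-01  1.17899841e+00  6.13019884e-04
  1.65671750e+00 -2.17684475e+00]
3710 finger tip min z [0.17  0.171 0.171 0.171 0.172 0.172 0.172 0.173]
fingers bounds [ 0.521 -0.374  0.17 ] [ 0.542 -0.347  0.24 ] px [227 473]
all hand z pct [0.215 0.271 0.393]
```

View pics/p6.png

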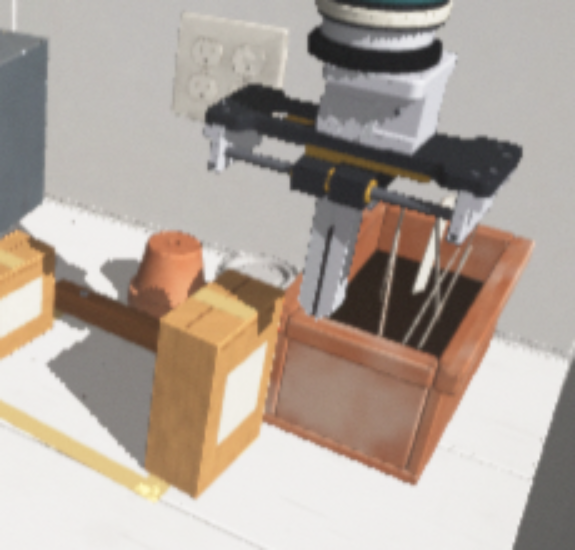

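The fingers are clear at crop (325,310), to the right of the carton's outer face at (240,390). The measured tip is at z 0.170 against a reported 0.132, so the camera puts the tip 38 mm above the reported height. I lower by that amount and check again.

```bash
python3 -m crank '[[1,[0,0,0.019],[0,0,0]],[1,[0,0,0.019],[0,0,0]],[1,[0,0,0],[0,0,0]],[1,[0,0,0],[0,0,0]]]'
cat >> h.py <<'E'
def tip(s,dz=.03):
    W=world(s); t=np.array(robot.get_obs()["tool_pos"]); d=W-t
    m=(abs(d[...,0])<.02)&(abs(d[...,1])<.02)&(d[...,2]>-.02)&(d[...,2]<.09); P=W[m]
    print('rep',t.round(3),'tip z',np.sort(P[:,2])[[3,10]].round(3),'bounds',P.min(0).round(3),P.max(0).round(3))
E
python3 -c "
from h import *
tip(snap('scene'))"
```

```text
time: 5.35
tool_pos: [0.5341, -0.3598, 0.0945]
ee_rot: [3.141, -0.001, 3.067]
wrist_force: [1.2, -0.2, -0.3]
width: 0.0005
finger_force: 0.0
rep [ 0.535 -0.36   0.096] tip z [0.134 0.136] bounds [ 0.522 -0.372  0.133] [ 0.542 -0.346  0.185]
```

```bash
python3 -m crank '[[1,[0,0.012,0],[0,0,0]],[1,[0,0.011,0],[0,0,0]],[1,[0,0.005,0],[0,0,0]],[1,[0,0.005,0],[0,0,0]],[1,[0,0.005,0],[0,0,0]],[1,[0,0.005,0],[0,0,0]],[1,[0,0.005,0],[0,0,0]]]'
python3 -c "
from h import *
s=snap('scene'); tip(s); W=world(s)
m=np.zeros(W.shape[:2],bool); m[195:300,385:450]=1; z=W[...,2]; m&=(z>.11)&(z<.2)&(W[...,0]<.6); print(W[m].max(0).round(3),W[m].min(0).round(3))"
```

```text
time: 6.1
tool_pos: [0.5377, -0.3127, 0.0945]
ee_rot: [3.142, 0.0, 3.066]
wrist_force: [0.1, -0.8, 0.7]
width: 0.001
finger_force: 0.3
rep [ 0.538 -0.312  0.094] tip z [0.075 0.077] bounds [ 0.518 -0.325  0.074] [ 0.558 -0.292  0.184]
[ 0.6   -0.243  0.2  ] [ 0.486 -0.335  0.11 ]
```

```bash
python3 -m crank '[[1,[0,0.005,0],[0,0,0]],[1,[0,0.005,0],[0,0,0]],[1,[0,0.005,0],[0,0,0]],[1,[0,0.005,0],[0,0,0]]]'
python3 - <<'E'
from h import *
s=snap("scene"); cv2.imwrite("pics/p7.png",cv2.resize(s["color"][100:320,330:560],None,fx=2.5,fy=2.5)[...,::-1])
E
```

```text
time: 6.55
tool_pos: [0.5392, -0.2924, 0.0943]
ee_rot: [3.141, -0.0, 3.066]
wrist_force: [-0.5, -0.2, -0.4]
width: 0.0006
finger_force: 0.1
```

View pics/p7.png

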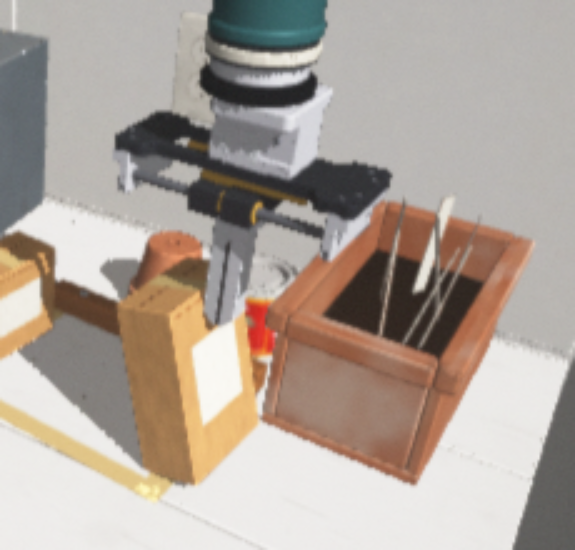

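The carton is tipping about its foot, with its top edge at crop (185,300) and the fingers behind it at (225,320). Pushing on.

```bash
python3 -m crank '[[1,[0,0.005,0],[0,0,0]],[1,[0,0.005,0],[0,0,0]],[1,[0,0.005,0],[0,0,0]],[1,[0,0,0],[0,0,0]],[1,[0,0,0],[0,0,0]],[1,[0,0,0],[0,0,0]],[1,[0,0,0],[0,0,0]]]'
cat >> h.py <<'E'
def lying(s):
    W=world(s); z=W[...,2]; hsv=cv2.cvtColor(s["color"],cv2.COLOR_RGB2HSV)
    m=(z>.044)&(z<.056)&(W[...,0]>.44)&(W[...,0]<.66)&(W[...,1]>-.33)&(W[...,1]<-.098); P=W[m]
    if len(P)<50: print('few',len(P)); return
    r=cv2.minAreaRect(P[:,:2].astype(np.float32)); b=cv2.boxPoints(r)-[.5653,-.178]
    a=np.radians(-4.3); bx=np.array([np.cos(a),np.sin(a)]); by=np.array([-np.sin(a),np.cos(a)])
    print(len(P),P.mean(0).round(3),np.round(r[0],3),np.round(r[1],3),round(r[2],1),'bay corners',np.c_[b@bx,b@by].round(3).tolist())
E
python3 -c "
from h import *
lying(snap('top')); lying(snap('scene'))"
```

```text
time: 7.3
tool_pos: [0.5403, -0.2782, 0.0944]
ee_rot: [3.142, 0.0, 3.066]
wrist_force: [0.5, -0.1, -0.4]
width: 0.0002
finger_force: 0.0
1514 [ 0.548 -0.182  0.051] [ 0.584 -0.214] [0.198 0.173] 83.4 bay corners [[-0.07, -0.13], [0.104, -0.137], [0.112, 0.06], [-0.062, 0.067]]
1989 [ 0.548 -0.192  0.048] [ 0.55  -0.218] [0.221 0.115] 88.8 bay corners [[-0.063, -0.154], [0.051, -0.148], [0.039, 0.073], [-0.075, 0.067]]
```

```bash
python3 -m crank '[[0.5,[0,0,-0.04],[0,0,0]],[0.5,[0.025,0.021,0],[0,0,0]],[0.5,[0.025,0.021,0],[0,0,0]],[0.5,[0.025,0.021,0],[0,0,0]],[0.5,[0.025,0.021,0],[0,0,0]],[0.5,[0,0,0],[0,0,0]],[0.5,[0,0,0],[0,0,0]]]'
python3 - <<'E'
from h import *
s=snap("scene");lying(s); t=snap("top"); lying(t)
W=world(s);d=W-np.array(robot.get_obs()["tool_pos"]); m=(abs(d[...,0])<.02)&(abs(d[...,1])<.05)&(d[...,2]>0)&(d[...,2]<.09);P=W[m]
print('tip',np.sort(P[:,2])[[2,8]],P.min(0),P.max(0))
W=world(t);m=np.zeros(W.shape[:2],bool);m[240:300,300:375]=1
P=W[m];P=P[P[:,1]<-.082];P=P[(P[:,2]>.008)&(P[:,2]<.14)&(P[:,0]<.5)];print('vise right part z',P[:,2].max(),P[:,1].min(),P[:,0].max())
a=[cv2.resize(t["color"][150:290,330:500],None,fx=2.35,fy=2.35),cv2.resize(s["color"][120:340,300:560],(390,329))]
cv2.imwrite("pics/p8.png",np.hstack([x[:329] for x in a])[...,::-1])
E
```

```text
time: 8.1
tool_pos: [0.4472, -0.1868, 0.135]
ee_rot: [-3.141, 0.002, 3.066]
wrist_force: [0.5, 0.1, 0.7]
width: 0.0468
finger_force: 0.0
1998 [ 0.548 -0.192  0.048] [ 0.55  -0.217] [0.223 0.114] 88.8 bay corners [[-0.063, -0.155], [0.051, -0.148], [0.039, 0.074], [-0.075, 0.068]]
1245 [ 0.56  -0.178  0.051] [ 0.571 -0.218] [0.119 0.243] 14.7 bay corners [[-0.088, 0.056], [-0.009, -0.173], [0.104, -0.135], [0.025, 0.095]]
tip [0.17397491 0.17504623] [ 0.43311471 -0.22266555  0.17185818] [ 0.45739829 -0.15102901  0.22428899]
vise right part z 0.03384527899717837 -0.13198974310860598 0.4503100094418349
```

View pics/p8.png

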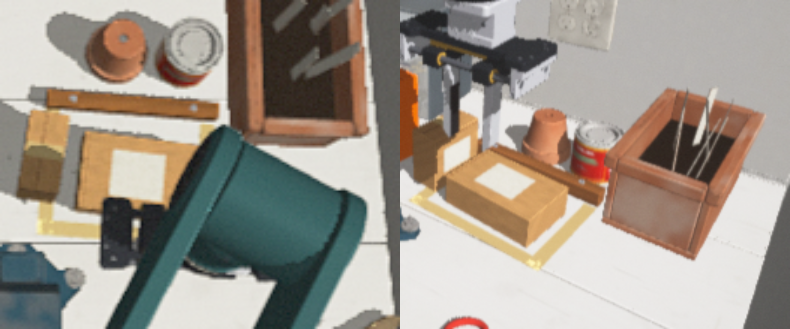

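The carton lies in the bay (scene crop (505,190)), the short carton still stands, and the fingers are on the near side. Now I measure the lying carton cleanly.

```bash
cat >> h.py <<'E'
def lie2(s):
    W=world(s); z=W[...,2]
    m=((z>.042)&(z<.054)&(W[...,0]>.46)&(W[...,0]<.65)&(W[...,1]>-.3)&(W[...,1]<-.09)).astype(np.uint8)
    m=cv2.morphologyEx(m,cv2.MORPH_OPEN,np.ones((5,5),np.uint8)); n,l,st,_=cv2.connectedComponentsWithStats(m)
    k=1+st[1:,4].argmax(); P=W[l==k]
    r=cv2.minAreaRect(P[:,:2].astype(np.float32)); b=cv2.boxPoints(r)-[.5653,-.178]
    a=np.radians(-4.3); bx=np.array([np.cos(a),np.sin(a)]); by=np.array([-np.sin(a),np.cos(a)])
    c=np.array(r[0])-[.5653,-.178]
    print(len(P),P.mean(0).round(3),'c',np.round(r[0],3),np.round(r[1],3),round(r[2],1),'bay c',(c@bx).round(3),(c@by).round(3),'corners',np.c_[b@bx,b@by].round(3).tolist())
E
python3 -c "
from h import *
lie2(snap('scene'))"
```

```text
1947 [ 0.545 -0.19   0.048] c [ 0.551 -0.185] [0.151 0.102] 82.5 bay c -0.014 -0.008 corners [[-0.069, -0.081], [0.033, -0.087], [0.041, 0.064], [-0.061, 0.07]]
```

```bash
python3 -m crank '[[0.5,[0,0,0.047],[0,0,0]],[0.5,[0,0,0.047],[0,0,0]],[0.5,[0,0,0.045],[0,0,0]],[0.5,[0,0,0],[0,0,0]],[0.5,[0,0,0],[0,0,0]]]'
python3 -c "
from h import *
s=snap('scene');W=world(s);d=W-np.array(robot.get_obs()['tool_pos']); m=(abs(d[...,0])<.02)&(abs(d[...,1])<.05)&(d[...,2]>0.01)&(d[...,2]<.09);P=W[m]
print('tip',np.sort(P[:,2])[[2,8]],P.min(0),P.max(0)); lie2(s)"
```

```text
time: 8.75
tool_pos: [0.4471, -0.1871, -0.0046]
ee_rot: [3.141, -0.001, 3.065]
wrist_force: [-0.2, 0.3, 0.7]
width: 0.047
finger_force: 0.0
tip [0.03388253 0.03618441] [ 0.43319236 -0.22295076  0.03313368] [ 0.45771936 -0.15069556  0.08721685]
617 [ 0.541 -0.241  0.047] c [ 0.544 -0.239] [0.043 0.103] 85.3 bay c -0.016 -0.063 corners [[-0.068, -0.084], [0.035, -0.084], [0.036, -0.041], [-0.068, -0.041]]
```

```bash
python3 -m crank '[[0.5,[-0.015,0,0],[0,0,0]],[0.5,[-0.012,0,0],[0,0,0]],[0.5,[-0.007,0,0],[0,0,0]],[0.5,[-0.007,0,0],[0,0,0]],[0.5,[-0.007,0,0],[0,0,0]],[0.5,[-0.007,0,0],[0,0,0]],[0.5,[-0.007,0,0],[0,0,0]],[0.5,[-0.006,0,0],[0,0,0]]]'
python3 -m crank '[[0.5,[-0.003,0,0],[0,0,0]],[0.5,[-0.003,0,0],[0,0,0]],[0.5,[0,0,0],[0,0,0]]]'
python3 -c "
from h import *
lie2(snap('scene'))"
```

```text
time: 9.6
tool_pos: [0.5148, -0.1917, -0.0046]
ee_rot: [3.141, -0.001, 3.066]
wrist_force: [-3.3, -0.1, 3.1]
width: 0.0469
finger_force: 1.9
time: 9.9
tool_pos: [0.5214, -0.1922, -0.0047]
ee_rot: [3.141, 0.001, 3.066]
wrist_force: [-1.4, 0.6, 1.0]
width: 0.047
finger_force: 0.7
637 [ 0.575 -0.237  0.048] c [ 0.578 -0.241] [0.108 0.068] 23.7 bay c 0.017 -0.062 corners [[-0.047, -0.058], [-0.015, -0.117], [0.081, -0.066], [0.049, -0.007]]
```

```bash
python3 -m crank '[[0.5,[-0.003,0,0],[0,0,0]],[0.5,[-0.003,0,0],[0,0,0]],[0.5,[0,0,0],[0,0,0]]]'; python3 -m crank '[[0.5,[-0.002,0,0],[0,0,0]],[0.5,[-0.002,0,0],[0,0,0]],[0.5,[0,0,0],[0,0,0]]]'
```

```text
time: 10.25
tool_pos: [0.5273, -0.1928, -0.0047]
ee_rot: [3.141, 0.001, 3.066]
wrist_force: [-0.9, 0.4, 0.8]
width: 0.047
finger_force: 0.6
time: 10.55
tool_pos: [0.5312, -0.1931, -0.0047]
ee_rot: [3.141, 0.001, 3.066]
wrist_force: [-0.5, -0.7, -0.4]
width: 0.0465
finger_force: 0.6
```

```bash
python3 -m crank '[[0.5,[-0.002,0,0],[0,0,0]],[0.5,[-0.002,0,0],[0,0,0]]]'; python3 -c "
from h import *
s=snap('scene');W=world(s);z=W[...,2]
m=(z>.042)&(z<.054)&(W[...,1]>-.275)&(W[...,1]<-.235)&(W[...,0]>.5)&(W[...,0]<.68)
b=(W-[.5653,-.178,0]);a=np.radians(-4.3);bx=b[...,0]*np.cos(a)+b[...,1]*np.sin(a)
print(np.percentile(bx[m],[1,99]),robot.get_obs()['wrist_force'],m.sum())"
```

```text
time: 10.75
tool_pos: [0.5315, -0.193, -0.0046]
ee_rot: [3.141, -0.008, 3.066]
wrist_force: [-12.9, 1.1, 7.9]
width: 0.0471
finger_force: 6.6
[-0.023698    0.11984878] [-9.97014668  1.85466545  6.38476869] 399
```

Force rose to 13 N with the tool stopped, so the carton is against the batten. I press briefly, back off and inspect.

```bash
python3 -m crank '[[0.5,[-0.001,0,0],[0,0,0]],[0.5,[0,0,0],[0,0,0]],[0.5,[0.01,0,0],[0,0,0]],[0.5,[0.03,0,0],[0,0,0]],[0.5,[0.03,0,0],[0,0,0]],[0.5,[0,0,-0.045],[0,0,0]],[0.5,[0,0,-0.045],[0,0,0]],[0.5,[0,0,-0.045],[0,0,0]]]'
python3 -m crank '[[0.5,[0.02,-0.03,-0.03],[0,0,0]],[0.5,[0.02,-0.03,-0.03],[0,0,0]],[0.5,[0.02,-0.03,-0.03],[0,0,0]],[0.5,[0.02,-0.03,0],[0,0,0]],[0.5,[0,-0.04,0],[0,0,0]],[0.5,[0,-0.04,0],[0,0,0]],[0.5,[0,0,0],[0,0,0]]]'
python3 - <<'E'
from h import *
s=snap("scene");lie2(s); t=snap("top"); lie2(t)
for x,b in((s,(300,360,180,230)),(t,(333,365,190,240))):
    W=world(x);u0,u1,v0,v1=b;P=W[v0:v1,u0:u1].reshape(-1,3);P=P[(P[:,2]>.087)&(P[:,2]<.102)];print('short',P.mean(0),cv2.minAreaRect(P[:,:2].astype(np.float32)))
a=[cv2.resize(t["color"][150:290,330:500],None,fx=2.35,fy=2.35),cv2.resize(s["color"][120:340,300:560],(390,329))]
cv2.imwrite("pics/p9.png",np.hstack([x[:329] for x in a])[...,::-1])
E
```

```text
time: 11.6
tool_pos: [0.4659, -0.1879, 0.1316]
ee_rot: [3.141, 0.002, 3.066]
wrist_force: [0.9, 0.2, 0.4]
width: 0.0467
finger_force: 0.0
time: 12.3
tool_pos: [0.3705, -0.3858, 0.2194]
ee_rot: [-3.14, 0.001, 3.061]
wrist_force: [0.9, 1.0, -0.8]
width: 0.0468
finger_force: 0.0
1832 [ 0.586 -0.191  0.048] c [ 0.59  -0.186] [0.152 0.104] 85.0 bay c 0.026 -0.006 corners [[-0.027, -0.081], [0.077, -0.082], [0.078, 0.07], [-0.025, 0.071]]
730 [ 0.588 -0.196  0.051] c [ 0.589 -0.197] [0.131 0.098] 84.1 bay c 0.025 -0.017 corners [[-0.026, -0.082], [0.073, -0.084], [0.076, 0.047], [-0.022, 0.05]]
short [ 0.5701962  -0.05481942  0.0928143 ] ((0.5790256857872009, -0.03464711084961891), (0.10591626912355423, 0.10181715339422226), 79.54489135742188)
short [ 0.57200207 -0.06239401  0.09574324] ((0.5728666186332703, -0.06273036450147629), (0.050053920596838, 0.10072003304958344), 80.42349243164062)
```

View pics/p9.png

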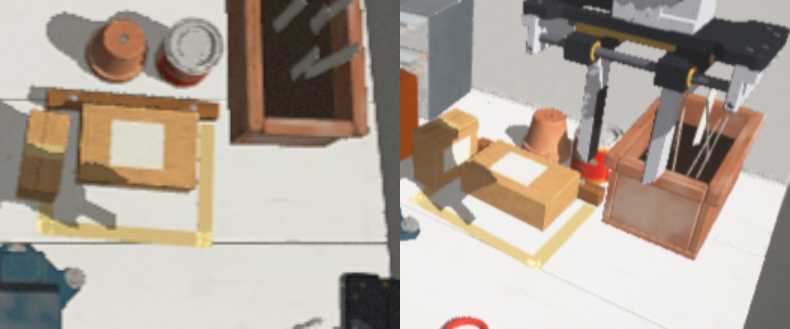

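The carton lies against the batten at top crop (140,145), inside both end tapes, and the short carton has not moved. One last check of parallelism.

Run:
```python
from h import *
Ws=[]
for _ in range(2):
    s=snap("top"); W=world(s); z=W[...,2]; y=W[...,1]
    def edge(zl,zh,xl,xh,f):
        pts=[]
        for u in range(368,412):
            c=W[150:260,u]; k=(c[:,2]>zl)&(c[:,2]<zh)&(c[:,0]>xl)&(c[:,0]<xh)
            if k.sum()>1: q=c[k]; pts.append(q[f(q[:,0])][:2])
        p=np.array(pts,np.float32); vx,vy,a,b=cv2.fitLine(p,cv2.DIST_HUBER,0,.001,.001).ravel(); return round(float(np.degrees(np.arctan2(vy,vx)))%180,2),a,b,len(p)
    print('carton near',edge(.044,.058,.48,.65,np.argmin),'carton far',edge(.044,.058,.48,.66,np.argmax))
    print('batten far',edge(.018,.034,.63,.69,np.argmax),'batten near',edge(.018,.034,.63,.69,np.argmin))
```

```text
carton near (85.77, np.float32(0.54124224), np.float32(-0.17811246), 44) carton far (85.53, np.float32(0.6380601), np.float32(-0.19285405), 44)
batten far (97.0, np.float32(0.67291284), np.float32(-0.19092576), 44) batten near (85.63, np.float32(0.6474059), np.float32(-0.1952913), 44)
carton near (85.34, np.float32(0.5419174), np.float32(-0.17163117), 44) carton far (85.57, np.float32(0.63771373), np.float32(-0.19258547), 44)
batten far (95.73, np.float32(0.6701598), np.float32(-0.2177998), 44) batten near (85.74, np.float32(0.6472704), np.float32(-0.19519956), 44)
```

The carton and batten are parallel to within about 0.3°, so the carton is flush. Handing in.

```bash
python3 -c "
from bench import robot
print(robot.close_job())"
```

```text
the job is handed in; nothing more can be done
None
```

I tipped the tall carton into the bay and pushed it flush against the batten, inside both end tapes; the short carton still stands where it was, nothing else in view looks moved, and the job is handed in (result not shown).

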